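Load the dye-bottle roller mixer and key it on

ROBOT

A 6-joint arm with a two-finger parallel gripper is mounted at the origin on the work surface. World frame = base frame: x ahead of the robot, y to its left, z up, the work surface at z = 0. Lengths are in m, angles in degrees, forces in N, time in s.
With the tool pointing down it reaches from about 0.275 to 0.975 m from the base axis. Payload 8.4 kg.
Tool frame: the origin (TCP) lies between the finger pads; the fingertips stand 19 mm ahead of it and the grasp point (between the pads) is the TCP; z points along the fingers, y is the line along which they close (so a half turn about z gives the same grasp; the last joint's range is limited). The gripper opens to 92 mm and grips with 3 to 60 N. Pads are 20 mm wide; open, the fingers measure 128 mm over their backs; the gripper's body (75 mm by 189 mm) begins 69 mm behind the grasp point.
Start: joints at [-63.392, 20.225, 93.587, -0, 66.188, -0.138], TCP at [0.281, -0.558, 0.234] pointing down, gripper open.
Joint ranges: [-150.9, 150.9], [-52.94, 120.26], [3.33, 152.33], [-74.26, 254.26], [0, 154.13], [-172.89, 172.89]. Speed limits (degrees/s): [127.2, 127.2, 159.86, 180, 180, 180].

INTERFACE

Orientations are given as a 3x3 rotation matrix whose columns are the frame's x, y, z axes.
In Python, from station import env gives the robot as it stands. The module is installed in compiled form; this text tells all that it offers. Calls block until the motion is done:
- env.reach(position, orientation): joint-space move of the TCP to a pose.
- env.move_linear(position, vel=0.15, frame=None, contact_N=None): straight line of the TCP; frame=None keeps the orientation; vel is the mean speed in m/s. With contact_N (N) it stops when the force on the tool has changed by that much, and returns True; else False.
- env.goto_joints(angles): joint-space move.
- env.open() and env.gripper_close(strength=None): open the fingers fully, or close them until they stop; strength is the grip in N (None keeps the last).
- env.wait(seconds).
- env.inverse_kinematics(position, orientation): joint angles nearest the present ones, or None.
- env.observe(): the state.
- env.grab_frame(name): name is "scene" or "top" or "wrist"; returns a dict with "frame" (384x512x3 uint8, red, green, blue), "depth" (384x512 float32, m along the optical axis (not along the pixel's ray), 0 where there is no reading), "intrinsics" (3x3 intrinsics, pixels), "extrinsics" (4x4, takes a point from world to camera coordinates). Camera axes: x right, y up, looking along -z (the intrinsics and any distortion apply to the point x, -y, -z); pixel columns grow to the right and rows downward; lengths in m; the calibration is good to about 2 mm. The wrist camera is an equidistant fisheye: a pixel r from the principal point sees the ray r / f radians off the axis. A picture is of the moment at which its call begins.
A pose or a line that the arm cannot do raises env.IKError and nothing moves.
- env.job_done(): hands the job in; it is judged then, once.
The state is a dict: "clock": time; "joint_positions": joint angles; "dq": joint speeds; "joint_efforts": joint torques, N m; "eef_pos": TCP position; "eef_rot": TCP orientation; "wrist_force": force on the tool from outside, world axes, zero at the start; "moment": the same for the moment, N m; "opening": finger opening in m; "finger_force": force on a finger pad.
Only numpy, scipy, OpenCV 4.12 (cv2) and the standard library are available. Lean on these libraries where they do the work, as an engineer would, in place of code of your own. Each camera call takes 0.05 s, during which the arm holds its last target. There are 200 camera calls.

TASK

Get the bottle roller going: lay every dye bottle that stands on the table on its side in a roller lane of its own, then set the clear guard hood over them so that it sits fully home on the mixer's base plate. Only then take the key from its wooden rest, push it fully into the key switch on the yellow box, turn it clockwise all the way to on and leave it in there; leave the other things on the table where they are.

Things in the scene. Friction and masses are not known exactly. Their poses are not given: they have to be found in the camera images.
- mixer: Bottle-roller mixer, fixed. Grey plate 210 (x) x 330 (y) x 20 mm; origin at the centre of its underside on the table, z up. Four lanes along its x axis, centred at y = -108, -36, +36, +108 mm, each a pair of black rollers that cradles one lying bottle. Rollers: radius 8, length 124, axes 16 mm to either side of the lane centre, 30 mm high; they do not turn in this job
- mixer_lane (a point): Point over the mixer's centre at the height (56.6 mm) of a lying bottle's axis; the lanes' middles are 36 and 108 mm from here along y, to either side. Teal bars across the lane ends, 62 to 72 mm off in x, 56 mm high, stop the bottle (124 mm between them); dividers between lanes 6 mm thick, 37 mm high, but 64 mm high beyond 42 mm off in x
- mixer_seat (a point): Where the hood's origin comes to rest: centre of the mixer, on the plate's top, 20 mm above the table. The hood drops around the teal end bars (outer faces 72 mm from centre in x, 56 mm high) and teal side strips (141 mm in y, 36 mm high, 64 mm at their ends), with 8 mm play in x and 5 mm in y to each side
- hood: Clear plastic guard hood with teal edges, 168 (x) x 300 (y) mm, 80 mm high without handle, walls 4 mm, open below (inside 76 mm high), 0.42 to 0.84 kg; stands on the table at the start. Origin at the centre of its open underside, z up. Fits with its y axis along the mixer's y axis, either way round. A bottle not lying in a lane keeps it from seating
- hood_handle (a point): Middle of the hood's black handle bar: 16 (x) x 16 mm section, 120 mm long along the hood's y axis, 114 mm above the hood's underside; 26 mm clear gap under the bar; its two posts are at y = -52 and +52 mm
- bottle1: Closed dark blue dye bottle with a cream label band, round, 46 mm diameter up to 84 mm height, then a 26 mm diameter white cap to the full height of 105 mm; 0.14 to 0.28 kg, centre of mass about 30 mm above its foot. Origin at the centre of its foot, z along its axis towards the cap. Stands upright at the start. May be absent
- bottle1_mid (a point): Point on the axis of bottle1, 52.5 mm from its foot (half its length)
- bottle2: Closed orange-brown dye bottle with a cream label band, round, 46 mm diameter up to 84 mm height, then a 26 mm diameter white cap to the full height of 105 mm; 0.14 to 0.28 kg, centre of mass about 30 mm above its foot. Origin at the centre of its foot, z along its axis towards the cap. Stands upright at the start. May be absent
- bottle2_mid (a point): Point on the axis of bottle2, 52.5 mm from its foot (half its length)
- bottle3: Closed purple dye bottle with a cream label band, round, 46 mm diameter up to 84 mm height, then a 26 mm diameter white cap to the full height of 105 mm; 0.14 to 0.28 kg, centre of mass about 30 mm above its foot. Origin at the centre of its foot, z along its axis towards the cap. Stands upright at the start. May be absent
- bottle3_mid (a point): Point on the axis of bottle3, 52.5 mm from its foot (half its length)
- bottle4: Closed green dye bottle with a cream label band, round, 46 mm diameter up to 84 mm height, then a 26 mm diameter white cap to the full height of 105 mm; 0.14 to 0.28 kg, centre of mass about 30 mm above its foot. Origin at the centre of its foot, z along its axis towards the cap. Stands upright at the start. May be absent
- bottle4_mid (a point): Point on the axis of bottle4, 52.5 mm from its foot (half its length)
- switchbox: Yellow control box of the mixer, fixed, 115 (x) x 100 (y) x 60 mm, origin at the centre of its underside. Key switch in the middle of its top; a red dot marks off (towards its +x), a green dot marks on (74 degrees clockwise of the red one, seen from above)
- switch (a joint): Turn of the key switch in rad, growing clockwise seen from above: 0 to 0.2 is off at the start, 1.3 is the stop at on. It stays where it is left; turning takes about 0.06 N m. Can only be turned with the key
- slot (a point): Centre of the mouth of the key slot, in the top of the steel rotor 62 mm above the table; turns with the switch. The slot is 25 mm along this frame's x, 9 mm along its y, over 50 mm deep; z up. The key goes in straight down, either way round, and turns the switch after up to 0.2 rad of free play
- key: Key, blade down in the wooden rest at the start, 82 mm tall, 50 g. Origin at the blade's tip, z up to the head. Steel blade 20 (x) x 5 (y) mm up to 34 mm; steel collar 34 x 16 mm from 34 to 40 mm; red head 36 (x) x 10 (y) mm from 40 to 82 mm. Fully in, the collar rests on the rotor, the origin 34 mm below the slot's mouth
- keyrest: Dark wooden block 70 x 50 x 50 mm, fixed, with a slot 25 x 9 mm in its top that holds the key; origin at the centre of its underside. Lift the key straight up out of it by 40 mm or more
- tape: Green roll of masking tape, 100 mm diameter, 25 mm high. Not part of the job: leave it where it is
- cone: Cream cone of thread, 64 mm diameter, 95 mm high. Not part of the job: leave it where it is
- inkjar: Black jar with steel cap, 76 mm diameter, 90 mm high. Not part of the job: leave it where it is
- brush: Brush lying on the table, 170 mm long. Not part of the job: leave it where it is
- pencup: White and purple cup with pens, 74 mm diameter, 120 mm high with the pens. Not part of the job: leave it where it is
- dyebowl: Steel bowl, 110 mm diameter, 50 mm high. Not part of the job: leave it where it is
Things that resemble listed ones, but are neither listed nor needed, are in the scene too. Of the things like the key, leave any that is blue; of the rest the smaller one is meant.

How it is judged (in metres and radians):
On the way, in this order (a step that is already met when the one before it is completed fails the run):
1. every bottle present lies on its side in a roller lane (x of bottle1_mid in the frame of mixer between -0.02 and 0.02 m and y of bottle1_mid in the frame of mixer between -0.13 and 0.13 m and z of bottle1_mid in the frame of mixer between 0.051 and 0.062 m and angle between the z axis of each of bottle1, bottle2, bottle3, bottle4 and the x axis of mixer, either way round below 0.15 rad and x of bottle2_mid in the frame of mixer between -0.02 and 0.02 m and y of bottle2_mid in the frame of mixer between -0.13 and 0.13 m and z of bottle2_mid in the frame of mixer between 0.051 and 0.062 m and x of bottle3_mid in the frame of mixer between -0.02 and 0.02 m and y of bottle3_mid in the frame of mixer between -0.13 and 0.13 m and z of bottle3_mid in the frame of mixer between 0.051 and 0.062 m and x of bottle4_mid in the frame of mixer between -0.02 and 0.02 m and y of bottle4_mid in the frame of mixer between -0.13 and 0.13 m and z of bottle4_mid in the frame of mixer between 0.051 and 0.062 m), for 0.2 s.
2. the hood sits fully home on the mixer over the bottles (all of step 1 and x of hood in the frame of mixer between -0.015 and 0.015 m and y of hood in the frame of mixer between -0.015 and 0.015 m and z of hood in the frame of mixer between 0.015 and 0.025 m and angle between hood's own z axis and vertical below 0.04 rad), for 0.2 s.
3. the key is fully in the key switch (x of hood in the frame of mixer between -0.015 and 0.015 m and y of hood in the frame of mixer between -0.015 and 0.015 m and z of hood in the frame of mixer between 0.015 and 0.025 m and angle between hood's own z axis and vertical below 0.04 rad and horizontal distance between key and slot below 0.006 m and z of key in the frame of slot below -0.028 m and angle between key's own z axis and vertical below 0.2 rad), for 0.2 s.
4. the key has turned the switch to on (all of step 3 and value of joint switch above 1.05 rad), for 0.2 s.
At the end, for the whole second after the job is handed in: Each bottle lies in a lane: axis within 0.15 rad, middle within 20 mm of the lane's middle and 51-62 mm up. Hood on the plate within 15 mm, 5 mm in height, 0.04 rad. Key at least 28 mm deep, within 6 mm of the slot centre and 0.2 rad of upright, switch beyond 1.05 rad. Hood and key at rest (all of step 1 and all of step 4 and linear speed of each of hood, key below 0.02 m/s); the robot touches nothing.
It fails at once if a bystander was moved by more than 40 mm (distance of any of tape, cone, inkjar, brush, pencup, dyebowl from where it was at the start of the episode above 0.04 m).
Of bottle1, bottle2, bottle3, bottle4 only 3 to 4 are there at a start; the rules pass over those that are not, and their reading is None.
At some moment in a run one of hood, bottle1, bottle2, bottle3, bottle4 may be knocked a few centimetres aside while the robot is not near it.
It also fails if it takes over 200 s, if anything falls off the work surface, if the arm or the gripper's body presses on something with over 40 N, if the wrist force passes 120 N, or if a joint passes its speed limit or range.

## Working session

There is one attempt and no reset: what is moved stays moved. The work goes in short steps, each a Python script; the robot and the scene stay as the last script left them, time stands still between calls to the robot, and variables do not carry over. Pictures are saved under pics/ and viewed, at most 14 in all, crops included, and the job is handed in when it is done.

```bash
mkdir -p pics; ls; python3 - <<'E'
from station import env
import cv2,numpy as np
o=env.observe();print(o['clock'],o['eef_pos'],o['opening'])
for n in ['scene','top']:
    f=env.grab_frame(n);np.savez(''+n+'0.npz',**f)
    print(n,f['intrinsics'].round(1).tolist(),f['extrinsics'].round(3).tolist(),(f['depth']>0).mean())
    cv2.imwrite(f'pics/{n}0.png',cv2.resize(f['frame'][:,:,::-1],(800,600),interpolation=cv2.INTER_CUBIC))
E
```

```text
pics
0.0 [ 0.28104027 -0.55771801  0.23286032] 0.09183039097897315
scene [[463.6, 0.0, 262.0], [0.0, 463.6, 197.1], [0.0, 0.0, 1.0]] [[0.487, 0.873, -0.015, -0.26], [-0.692, 0.396, 0.603, 0.339], [0.533, -0.283, 0.798, -1.575], [0.0, 0.0, 0.0, 1.0]] 0.995880126953125
top [[437.7, 0.0, 261.1], [0.0, 437.7, 188.5], [0.0, 0.0, 1.0]] [[0.009, -1.0, 0.015, -0.015], [0.992, 0.011, 0.127, -0.553], [-0.127, 0.014, 0.992, -1.147], [0.0, 0.0, 0.0, 1.0]] 0.9958852132161459
```

View pics/scene0.png

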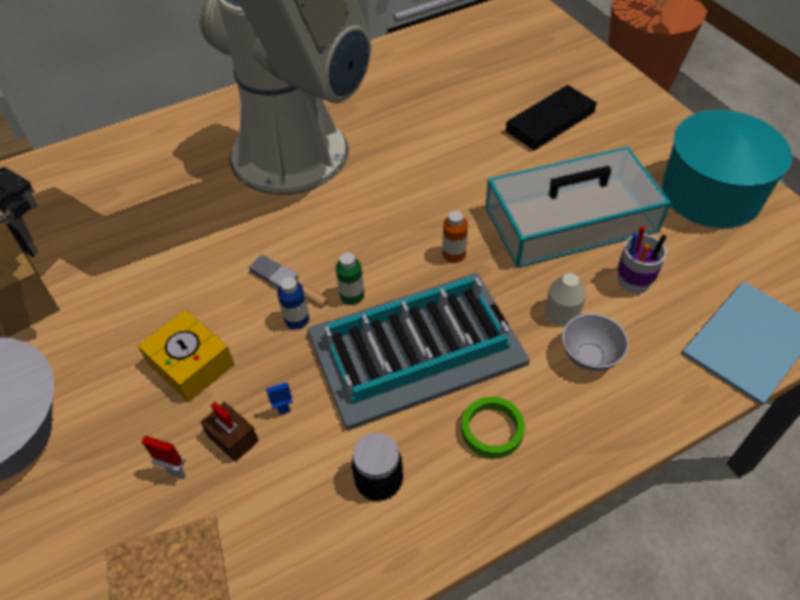

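View pics/top0.png

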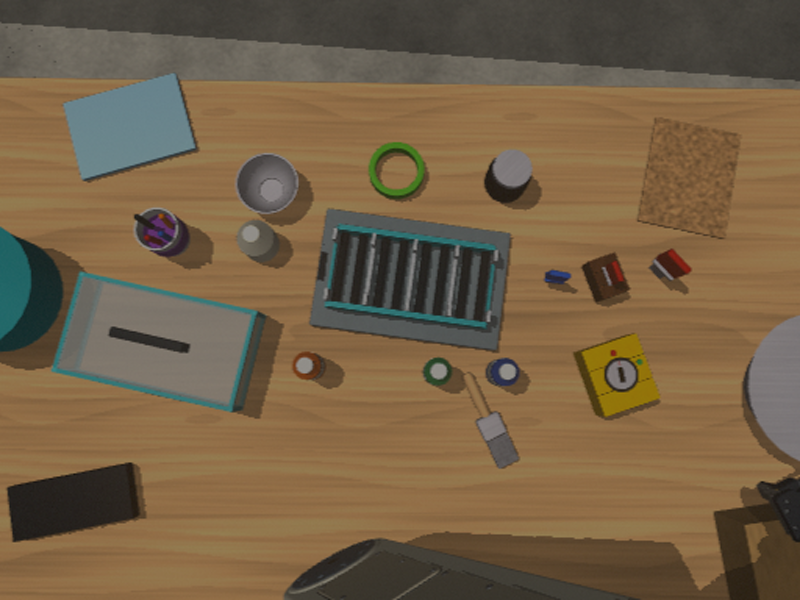

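The two views show three bottles: blue, green and orange, with no purple one. The mixer is at the centre and the hood at left. The small red key is in the wooden rest (top view 613,270). The larger red key (672,263) and the blue one (556,276) are decoys.

```bash
cat > h.py <<'E'
import numpy as np, cv2
def cloud(f):
    K=f['intrinsics'];E=f['extrinsics'];d=f['depth'].astype(float)
    v,u=np.mgrid[:d.shape[0],:d.shape[1]]
    c=np.stack([(u-K[0,2])/K[0,0]*d,-(v-K[1,2])/K[1,1]*d,-d],-1)
    p=(c-E[:3,3])@E[:3,:3]; p[d<=0]=np.nan
    return p
def hsv(f): return cv2.cvtColor(np.ascontiguousarray(f['frame']),cv2.COLOR_RGB2HSV)
def ray(f,u,v,z):
    K=f['intrinsics'];E=f['extrinsics'];R=E[:3,:3];o=-R.T@E[:3,3]
    w=R.T@np.array([(u-K[0,2])/K[0,0],-(v-K[1,2])/K[1,1],-1.]);return o+w*(z-o[2])/w[2]
HUE=dict(blue=(105,125,120,40),orange=(5,16,180,60),green=(62,88,100,30),purple=(130,155,90,30),
 teal=(86,96,150,60),red=(0,4,150,80),yellow=(22,32,150,90),limegreen=(45,61,150,60))
def mask(f,c):
    a,b,s,v=HUE[c];h=hsv(f);return (h[...,0]>=a)&(h[...,0]<=b)&(h[...,1]>=s)&(h[...,2]>=v)
def comps(m,mn=15):
    n,l,st,ce=cv2.connectedComponentsWithStats(m.astype(np.uint8),connectivity=8)
    return [(st[i,4],l==i,ce[i]) for i in range(1,n) if st[i,4]>=mn]
E
python3 - <<'E'
from h import *
for n in ['scene','top']:
    f=dict(np.load(n+'0.npz'));P=cloud(f);print('==',n)
    for c in HUE:
        for a,m,ce in comps(mask(f,c)):
            p=P[m];print(c,a,ce.round(),'lo',np.nanpercentile(p,3,axis=0).round(3),'hi',np.nanpercentile(p,97,axis=0).round(3),'med',np.nanmedian(p,axis=0).round(3))
    # white caps: 
    h=hsv(f);w=(h[...,1]<40)&(h[...,2]>150)&(P[...,2]>.085)&(P[...,2]<.12)
    for a,m,ce in comps(w): print('white',a,ce.round(),np.nanmean(P[m],axis=0).round(4),np.nanmax(P[m][:,2]))
E
```

```text
== scene
blue 39 [405. 156.] lo [0.634 0.385 0.079] hi [0.644 0.395 0.123] med [0.639 0.389 0.101]
blue 147 [186. 190.] lo [ 0.418 -0.19   0.067] hi [ 0.444 -0.153  0.092] med [ 0.437 -0.174  0.084]
blue 46 [190. 207.] lo [ 0.434 -0.19   0.006] hi [ 0.446 -0.156  0.023] med [ 0.441 -0.177  0.015]
blue 201 [179. 254.] lo [ 0.583 -0.278  0.009] hi [ 0.594 -0.249  0.082] med [ 0.589 -0.264  0.057]
orange 1829 [423.  20.] lo [-0.587  1.449 -0.611] hi [-0.343  1.72  -0.386] med [-0.402  1.551 -0.398]
orange 139 [291. 147.] lo [0.42  0.133 0.066] hi [0.451 0.173 0.092] med [0.443 0.144 0.083]
orange 25 [412. 161.] lo [0.653 0.385 0.083] hi [0.67  0.406 0.122] med [0.667 0.389 0.111]
orange 61 [290. 164.] lo [0.428 0.131 0.002] hi [0.452 0.166 0.022] med [0.446 0.143 0.012]
orange 141 [150. 273.] lo [ 0.556 -0.364  0.045] hi [ 0.622 -0.327  0.052] med [ 0.607 -0.342  0.048]
orange 20 [137. 276.] lo [ 0.574 -0.381  0.045] hi [ 0.603 -0.368  0.052] med [ 0.591 -0.376  0.048]
green 130 [223. 175.] lo [ 0.422 -0.08   0.068] hi [ 0.445 -0.044  0.092] med [ 0.437 -0.066  0.084]
green 38 [225. 191
[... 3110 characters left out ...]
9 -0.119  0.058]
teal 111 [275. 203.] lo [ 0.504 -0.103  0.054] hi [0.522 0.015 0.061] med [ 0.512 -0.05   0.057]
teal 24 [ 40. 216.] lo [0.442 0.55  0.079] hi [0.497 0.563 0.085] med [0.469 0.556 0.081]
teal 17 [305. 206.] lo [ 0.5   -0.137  0.053] hi [ 0.508 -0.114  0.06 ] med [ 0.503 -0.126  0.057]
red 69 [434. 167.] lo [ 0.588 -0.464  0.108] hi [ 0.621 -0.436  0.117] med [ 0.606 -0.449  0.113]
red 37 [395. 173.] lo [ 0.574 -0.36   0.096] hi [ 0.602 -0.346  0.103] med [ 0.588 -0.354  0.099]
yellow 1258 [396. 240.] lo [ 0.361 -0.417  0.057] hi [ 0.478 -0.311  0.065] med [ 0.416 -0.363  0.061]
limegreen 357 [253. 108.] lo [ 0.735 -0.03   0.02 ] hi [0.826 0.059 0.031] med [0.78  0.014 0.026]
```

```bash
cat >> h.py <<'E'
def rect(f,m,z):
    """min-area rectangle of mask's pixels cast on plane z: centre, (long,short), yaw deg of long side"""
    c=max(cv2.findContours(m.astype(np.uint8),cv2.RETR_EXTERNAL,cv2.CHAIN_APPROX_NONE)[0],key=cv2.contourArea)[:,0]
    p=np.array([ray(f,u,v,z)[:2] for u,v in c],np.float32)*1000
    (c,s,a)=cv2.minAreaRect(p)
    if s[0]<s[1]: s=s[::-1];a+=90
    return np.array(c).round(1),np.array(s).round(1),(a+90)%180-90
def caps(f,top):
    P=cloud(f);h=hsv(f);out=[]
    w=(h[...,1]<70)&(h[...,2]>(95 if top else 130))&(abs(P[...,2]-.105)<.006 if top else abs(P[...,2]-.103)<.009)&(P[...,0]<.6)&(abs(P[...,1])<.26)&(P[...,0]>.3)
    for a,m,ce in comps(w,12):
        e=cv2.minEnclosingCircle(cv2.findContours(m.astype(np.uint8),0,1)[0][0])
        out.append((a,ce.round(1),ray(f,*(ce if top else e[0]),.105).round(4),np.nanmax(P[m][:,2]).round(4)))
    return out
def mixer(f):
    P=cloud(f);z=P[...,2];m=(z>.012)&(z<.085)&(P[...,0]>.44)&(P[...,0]<.72)&(P[...,1]>-.22)&(P[...,1]<.18)
    m=cv2.morphologyEx(m.astype(np.uint8),cv2.MORPH_OPEN,np.ones((3,3)));return rect(f,m,.02)
def hood(f):
    P=cloud(f);h=hsv(f);out=[]
    m=(h[...,2]<70)&(P[...,2]>.105)&(P[...,2]<.135)&(P[...,0]>.3)&(P[...,1]>.2)&(P[...,1]<.6)
    b=max(comps(m),key=lambda t:t[0])[1];return rect(f,b,.122),np.nanmedian(P[b],axis=0).round(4)
E
python3 - <<'E'
from h import *
t=dict(np.load('top0.npz'));s=dict(np.load('scene0.npz'))
for x in caps(t,1):print('top',x)
for x in caps(s,0):print('sc',x)
print('mixer',mixer(t))
h=hsv(t);P=cloud(t)
m=(h[...,0]>84)&(h[...,0]<100)&(h[...,1]>90)&(abs(P[...,2]-.057)<.006)&(abs(P[...,0]-.58)<.12)&(abs(P[...,1])<.2)
for a,q,c in comps(m,60): print('teal',a,c,rect(t,q,.056))
q=np.zeros_like(m);[q.__ior__(k) for a,k,c in comps(m,8)]
v,u=np.nonzero(q);p=np.array([ray(t,*k,.056)[:2] for k in zip(u,v)],np.float32)*1000;print(cv2.minAreaRect(p))
print('hood',hood(t))
try: print(hood(s))
except Exception as e: print(e)
y=max(comps(mask(t,'yellow')),key=lambda k:k[0])[1];print('box',rect(t,y,.06))
y=max(comps(mask(s,'yellow')&(abs(cloud(s)[...,2]-.06)<.006)),key=lambda k:k[0])[1];print('box s',rect(s,y,.06))
x=h[225:256,380:415]
E
```

```text
top (np.int32(85), array([194.6, 233.4]), array([0.4289, 0.1569, 0.105 ]), np.float64(0.1105))
top (np.int32(83), array([280.5, 237.1]), array([ 0.4218, -0.0583,  0.105 ]), np.float64(0.1101))
top (np.int32(85), array([324.6, 237.4]), array([ 0.422 , -0.1688,  0.105 ]), np.float64(0.1104))
sc (np.int32(46), array([291.2, 137.9]), array([0.4305, 0.1535, 0.105 ]), np.float64(0.1059))
sc (np.int32(52), array([221.7, 165. ]), array([ 0.4216, -0.06  ,  0.105 ]), np.float64(0.1094))
sc (np.int32(55), array([183.9, 180.9]), array([ 0.4202, -0.1706,  0.105 ]), np.float64(0.1067))
mixer (array([584.3, -14.2]), array([329.5, 210.2]), 82.77552795410156)
teal 364 [266.91208791 151.38736264] (array([651. , -22.4]), array([269.1,  10.3]), 82.82266998291016)
teal 393 [259.58015267 200.60050891] (array([518.1,  -5.2]), array([270.3,  10.4]), 82.83830261230469)
((584.5485229492188, -13.561141967773438), (270.3213806152344, 144.3416748046875), 82.82266998291016)
hood ((array([466.5, 403. ]), array([122.6,  15.6]), 77.94318389892578), array([0.4665, 0.4033, 0.1228]))
((array([473.4, 396.6]), array([123.9,  28.3]), 77.13462829589844), array([0.4683, 0.4012, 0.1178]))
box (array([ 419.5, -365.2]), array([114.5, 100.8]), 18.958091735839844)
box s (array([ 423. , -367.3]), array([117.2,  99.3]), 19.08489227294922)
```

```bash
python3 - <<'E'
from station import env
import numpy as np
from scipy.spatial.transform import Rotation as Ro
# feasibility: bottle grasp w/ approach yaw, pitch below horizontal
def R(yaw,p):
    y,p=np.radians([yaw,p]);z=np.array([np.cos(y)*np.cos(p),np.sin(y)*np.cos(p),-np.sin(p)])
    yy=np.array([-np.sin(y),np.cos(y),0]);return np.c_[np.cross(yy,z),yy,z]
for n,b in dict(orange=(.428,.157),green=(.421,-.06),blue=(.42,-.171)).items():
  for p in (20,30,45):
    ok=[]
    for yaw in range(-180,180,15):
        M=R(yaw,p);k=[]
        for s in (1,-1):
            Q=M.copy();Q[:,:2]*=s
            q=env.inverse_kinematics(np.array([*b,.06])-.014*M[:,2],Q)
            k.append('-' if q is None else 'AB'[s<0])
        if k!=['-','-']: ok.append(f"{yaw}{''.join(k)}")
    print(n,p,ok)
for lane in (-108,-36,36,108):
  for p in (110,120,135):
    r=[]
    for yaw in (-6.5,173.5):
      M=R(yaw,p);c=np.array([.58+.113*lane/1000,-.013+.99*lane/1000,.0566])
      for s in (1,-1):
        Q=M.copy();Q[:,:2]*=s;q=env.inverse_kinematics(c-.014*M[:,2]+[0,0,.05],Q);r.append((yaw,s,None if q is None else np.round(q).astype(int).tolist()))
    print(lane,p,r)
E
```

```text
orange 20 ['-180AB', '-165AB', '-150AB', '-135AB', '-120AB', '-105AB', '-90AB', '-75AB', '-60AB', '-45AB', '0AB', '45AB', '60AB', '75AB', '90AB', '105AB', '120AB', '135AB', '150AB', '165AB']
orange 30 ['-180AB', '-165AB', '-150AB', '-135AB', '-120AB', '-105AB', '-90AB', '-75AB', '-60AB', '-45AB', '-15AB', '0AB', '45AB', '60AB', '75AB', '90AB', '105AB', '120AB', '135AB', '150AB', '165AB']
orange 45 ['-180AB', '-165AB', '-150AB', '-135AB', '-120AB', '-105AB', '-90AB', '-75AB', '-60AB', '-45AB', '0AB', '15AB', '30AB', '45AB', '60AB', '75AB', '90AB', '105AB', '120AB', '135AB', '150AB', '165AB']
green 20 ['-180AB', '-165AB', '-150AB', '-135AB', '-120AB', '-105AB', '-90AB', '-75AB', '15AB', '30AB', '45AB', '60AB', '75AB', '90AB', '105AB', '120AB', '135AB', '150AB', '165AB']
green 30 ['-180AB', '-165AB', '-150AB', '-135AB', '-120AB', '-105AB', '-90AB', '-75AB', '30AB', '45AB', '60AB', '75AB', '90AB', '105AB', '120AB', '135AB', '150AB', '165AB']
green 45 ['-180AB', '-165AB', '-150AB', '-135AB', '-120AB', '-105AB', '-90AB', '-75AB', '-30AB', '15AB', '30AB', '45AB', '60AB', '75AB', '90AB', '10
[... 1905 characters left out ...]
(173.5, -1, [6, 16, 127, -37, 10, -43])]
36 135 [(-6.5, 1, [0, 50, 70, 4, 104, -85]), (-6.5, -1, [0, 50, 70, 4, 104, 95]), (173.5, 1, [8, 19, 136, 209, 22, -107]), (173.5, -1, [8, 19, 136, 209, 22, 73])]
108 110 [(-6.5, 1, [6, 36, 87, 4, 77, -79]), (-6.5, -1, [6, 36, 87, 4, 77, 101]), (173.5, 1, [13, 18, 117, -15, 26, 121]), (173.5, -1, [13, 18, 117, -15, 26, -59])]
108 120 [(-6.5, 1, [5, 42, 79, 6, 89, -80]), (-6.5, -1, [5, 42, 79, 6, 89, 100]), (173.5, 1, [15, 17, 124, -46, 15, 154]), (173.5, -1, [15, 17, 124, -46, 15, -26])]
108 135 [(-6.5, 1, [4, 51, 68, 8, 105, -80]), (-6.5, -1, [4, 51, 68, 8, 105, 100]), (173.5, 1, [19, 20, 133, 230, 24, -119]), (173.5, -1, [19, 20, 133, 230, 24, 61])]
```

Plan for the bottles: grasp each with the tool 25° below horizontal, pointing back at the robot. Then pitch it 90° and lay it in its lane.

```bash
cat > act.py <<'E'
from station import env
from h import *
MX=np.array([.5844,-.0139]);MY=-7.2
ex=np.array([np.cos(np.radians(MY)),np.sin(np.radians(MY)),0]);ey=np.array([-ex[1],ex[0],0])
def R(yaw,p,s=1):
    y,p=np.radians([yaw,p]);z=np.array([np.cos(y)*np.cos(p),np.sin(y)*np.cos(p),-np.sin(p)])
    yy=np.array([-np.sin(y),np.cos(y),0]);M=np.c_[np.cross(yy,z),yy,z];M[:,:2]*=s;return M
YAW=180+MY;OFF=.014;D=.068;S=1
def pick(b):
    M=R(YAW,25,S);g=np.array([*b,D])-OFF*M[:,2]
    env.reach(g-.11*M[:,2]+[0,0,.06],M)
    env.move_linear(g-.10*M[:,2],vel=.2)
    hit=env.move_linear(g,vel=.15,contact_N=12)
    env.gripper_close(strength=35);o=env.observe();print('grip',hit,o['opening'],o['clock'])
    env.move_linear(g+[0,0,.14],vel=.2)
def place(lane,drop=0.):
    M=R(YAW,115,S);t=np.array([*MX,.0566+.001+drop])+ey*lane-ex*(D-.0525)-OFF*M[:,2]
    env.reach(t+[0,0,.09],M);env.wait(.2)
    hit=env.move_linear(t,vel=.12,contact_N=10);o=env.observe();print('place',hit,o['eef_pos']-t,o['opening'])
    env.wait(.2);env.open();env.move_linear(o['eef_pos']+np.array([0,0,.1]),vel=.2)
def snap(n,save=None):
    f=env.grab_frame(n)
    if save: np.savez(save+'.npz',**f);cv2.imwrite(f'pics/{save}.png',cv2.resize(f['frame'][:,:,::-1],(800,600),interpolation=cv2.INTER_CUBIC))
    return f
E
python3 - <<'E'
from act import *
for b in ((.421,-.1697),(.4217,-.0592),(.4297,.155)):
  for s in(1,-1):
    M=R(YAW,25,s);g=np.array([*b,D])-OFF*M[:,2]
    for t in (g-.11*M[:,2]+[0,0,.06],g,g+[0,0,.14]):
        q=env.inverse_kinematics(t,M);print(b,s,None if q is None else np.round(q).tolist())
for l in(-.108,-.036,.108):
  for s in (1,-1):
    M=R(YAW,115,s);q=env.inverse_kinematics(np.array([*MX,.16])+ey*l,M);print(l,s,np.round(q).tolist())
E
```

```text
(0.421, -0.1697) 1 [-15.0, 55.0, 64.0, -9.0, 125.0, 82.0]
(0.421, -0.1697) 1 [-16.0, 56.0, 81.0, -8.0, 108.0, 84.0]
(0.421, -0.1697) 1 [-16.0, 45.0, 81.0, -9.0, 119.0, 82.0]
(0.421, -0.1697) -1 [-15.0, 55.0, 64.0, -9.0, 125.0, -98.0]
(0.421, -0.1697) -1 [-16.0, 56.0, 81.0, -8.0, 108.0, -96.0]
(0.421, -0.1697) -1 [-16.0, 45.0, 81.0, -9.0, 119.0, -98.0]
(0.4217, -0.0592) 1 [-8.0, 53.0, 68.0, -1.0, 123.0, 89.0]
(0.4217, -0.0592) 1 [-8.0, 54.0, 84.0, -1.0, 107.0, 90.0]
(0.4217, -0.0592) 1 [-8.0, 44.0, 84.0, -1.0, 117.0, 89.0]
(0.4217, -0.0592) -1 [-8.0, 53.0, 68.0, -1.0, 123.0, -91.0]
(0.4217, -0.0592) -1 [-8.0, 54.0, 84.0, -1.0, 107.0, -90.0]
(0.4217, -0.0592) -1 [-8.0, 44.0, 84.0, -1.0, 117.0, -91.0]
(0.4297, 0.155) 1 [7.0, 54.0, 67.0, 15.0, 123.0, 104.0]
(0.4297, 0.155) 1 [9.0, 55.0, 82.0, 15.0, 106.0, 101.0]
(0.4297, 0.155) 1 [9.0, 44.0, 83.0, 16.0, 116.0, 104.0]
(0.4297, 0.155) -1 [7.0, 54.0, 67.0, 15.0, 123.0, -76.0]
(0.4297, 0.155) -1 [9.0, 55.0, 82.0, 15.0, 106.0, -79.0]
(0.4297, 0.155) -1 [9.0, 44.0, 83.0, 16.0, 116.0, -76.0]
-0.108 1 [-14.0, 12.0, 121.0, 7.0, 22.0, 77.0]
-0.108 -1 [-14.0, 12.0, 121.0, 7.0, 22.0, -103.0]
-0.036 1 [-4.0, 12.0, 121.0, -3.0, 22.0, 96.0]
-0.036 -1 [-4.0, 12.0, 121.0, -3.0, 22.0, -84.0]
0.108 1 [14.0, 14.0, 118.0, -20.0, 26.0, 127.0]
0.108 -1 [14.0, 14.0, 118.0, -20.0, 26.0, -53.0]
```

```bash
python3 - <<'E'
from act import *
pick((.421,-.1697))
place(-.108)
o=env.observe();print(o['clock'],o['joint_positions'])
t=snap('top','top1');s=snap('scene','scene1')
print(caps(t,1),caps(s,0))
E
```

```text
grip False 0.04560529724297086 3.825
place True [ 0.00292531 -0.00112849  0.0398264 ] 0.0005198755149028762
9.1 [-14.09060771   5.93882119 120.6227829    6.03218697  28.60869967
  78.44448794]
[(np.int32(86), array([194.7, 233.4]), array([0.429 , 0.1568, 0.105 ]), np.float64(0.1109)), (np.int32(25), array([277.4, 236.4]), array([ 0.4235, -0.0503,  0.105 ]), np.float64(0.1091))] [(np.int32(48), array([291.1, 138. ]), array([0.4305, 0.1535, 0.105 ]), np.float64(0.108)), (np.int32(55), array([221.6, 165.1]), array([ 0.4216, -0.06  ,  0.105 ]), np.float64(0.1105))]
```

View pics/scene1.png

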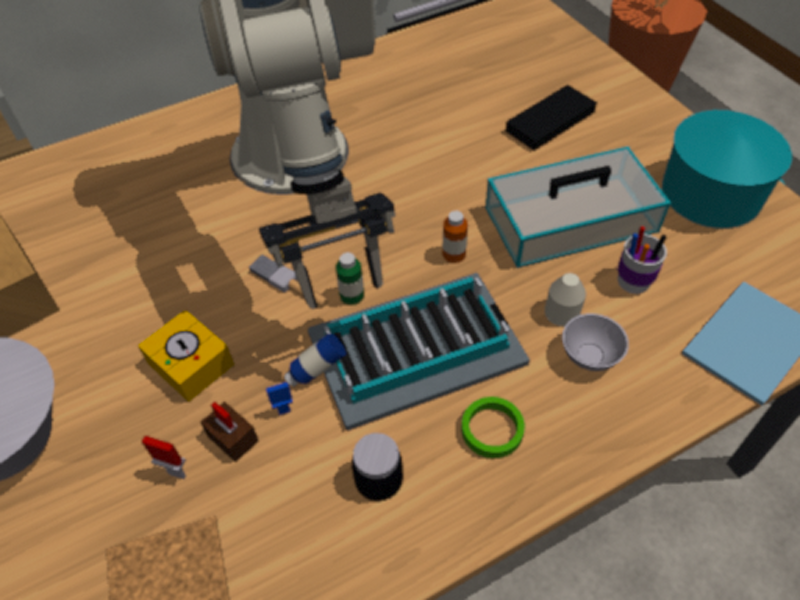

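The blue bottle slipped out on the way. It now leans with its foot on the mixer corner and its cap on the table (scene 290,378).

```bash
python3 - <<'E'
from act import *
from sklearn import __version__ if False else None
E
python3 - <<'E'
from act import *
env.reach([.35,-.05,.4],R(0,90))  # clear view
print(env.observe()['joint_positions'])
t=snap('top','top2');s=snap('scene','scene2')
c=t['frame'][130:260,250:440,::-1];cv2.imwrite('pics/c2.png',cv2.resize(c,(760,520),interpolation=cv2.INTER_CUBIC))
print(caps(t,1))
for n,f in(('t',t),('s',s)):
    P=cloud(f);h=hsv(f)
    bl=(h[...,0]>104)&(h[...,0]<126)&(h[...,1]>100)
    wh=(h[...,1]<70)&(h[...,2]>95)
    for nm,m in(('b',bl),('w',wh)):
        m=m&(P[...,0]>.45)&(P[...,0]<.7)&(P[...,1]<-.1)&(P[...,1]>-.27)&(P[...,2]>.008)
        for a,q,ce in comps(m,10): print(n,nm,a,ce.round(),np.nanmean(P[q],axis=0).round(3),np.nanpercentile(P[q],[3,97],axis=0).round(3).tolist())
E
```

```text
[-8.37419589e+00 -1.34979091e+01  1.09073102e+02  2.67925188e-03
  8.44415946e+01 -9.83463316e+01]
[(np.int32(82), array([194.6, 233.5]), array([0.4289, 0.157 , 0.105 ]), np.float64(0.111)), (np.int32(83), array([280.6, 237.1]), array([ 0.4218, -0.0583,  0.105 ]), np.float64(0.1108))]
t b 27 [353. 158.] [ 0.644 -0.265  0.015] [[0.636, -0.27, 0.01], [0.652, -0.259, 0.019]]
t b 119 [334. 163.] [ 0.625 -0.207  0.044] [[0.61, -0.224, 0.032], [0.641, -0.191, 0.051]]
t b 123 [347. 182.] [ 0.573 -0.242  0.043] [[0.559, -0.257, 0.032], [0.588, -0.226, 0.049]]
t w 19 [317. 163.] [ 0.62  -0.157  0.063] [[0.611, -0.16, 0.048], [0.628, -0.154, 0.068]]
t w 211 [341. 172.] [ 0.599 -0.225  0.043] [[0.58, -0.246, 0.032], [0.618, -0.205, 0.05]]
t w 37 [352. 189.] [ 0.555 -0.257  0.035] [[0.547, -0.266, 0.028], [0.562, -0.249, 0.04]]
t w 20 [312. 202.] [ 0.515 -0.144  0.064] [[0.507, -0.148, 0.052], [0.523, -0.141, 0.069]]
s b 128 [183. 252.] [ 0.579 -0.252  0.04 ] [[0.564, -0.266, 0.027], [0.593, -0.233, 0.046]]
s b 219 [206. 262.] [ 0.632 -0.213  0.035] [[0.616, -0.232, 0.014], [0.646, -0.192, 0.046
[... 177 characters left out ...]
.064]]
s w 68 [227. 230.] [ 0.561 -0.121  0.018] [[0.513, -0.128, 0.015], [0.608, -0.113, 0.022]]
s w 130 [211. 237.] [ 0.56  -0.167  0.018] [[0.521, -0.176, 0.015], [0.597, -0.159, 0.023]]
s w 19 [222. 243.] [ 0.613 -0.156  0.054] [[0.595, -0.161, 0.03], [0.627, -0.149, 0.065]]
s w 36 [176. 248.] [ 0.557 -0.261  0.033] [[0.547, -0.269, 0.026], [0.564, -0.252, 0.038]]
s w 229 [194. 256.] [ 0.603 -0.233  0.041] [[0.581, -0.251, 0.031], [0.624, -0.212, 0.047]]
s w 369 [235. 261.] [ 0.654 -0.145  0.019] [[0.629, -0.182, 0.015], [0.671, -0.102, 0.022]]  File "<stdin>", line 2
    from sklearn import __version__ if False else None
                                    ^^
SyntaxError: invalid syntax
```

View pics/c2.png

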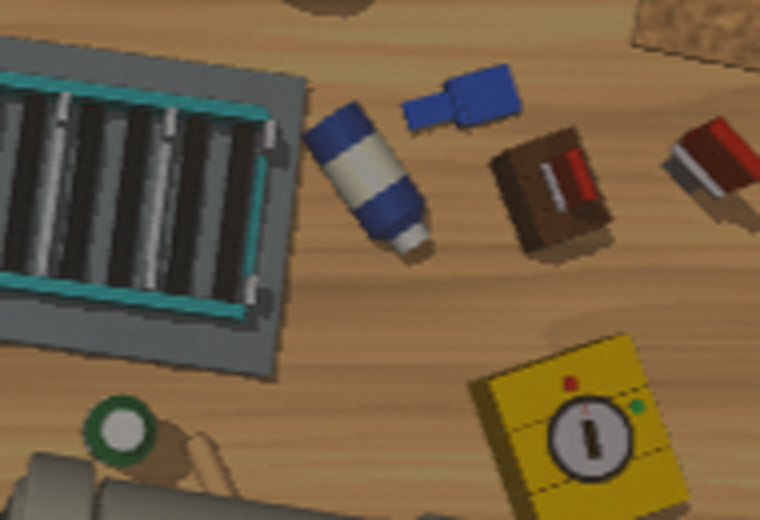

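The bottle now lies flat between the mixer and the key rest, axis from (335,120) to (410,240) in the crop. It can be picked with the tool straight down. The blue decoy key was also knocked over.

```bash
cat >> act.py <<'E'
def lying(f):
    P=cloud(f);m=(P[...,2]>.022)&(P[...,2]<.06)&(P[...,0]>.5)&(P[...,0]<.7)&(P[...,1]<-.187)&(P[...,1]>-.285)
    return rect(f,max(comps(m),key=lambda k:k[0])[1],.023)
E
python3 - <<'E'
from act import *
t=dict(np.load('top2.npz'));s=dict(np.load('scene2.npz'));r=lying(t);print(r,lying(s))
yaw=r[2]+180; c=r[0]/1000
a=np.array([np.cos(np.radians(yaw)),np.sin(np.radians(yaw)),0])  # towards cap
print(yaw,a)
k=.008;g=np.array([*c,.027])+k*a
for s in(1,-1):
  for M,p in((R(yaw,90,s),g+[0,0,.1]),(R(YAW,90,s),np.array([*MX,.14])-.108*ey)):
    print(s,np.round(env.inverse_kinematics(p,M)).tolist())
E
```

```text
(array([ 595.1, -233.5]), array([106.6,  47.4]), 33.15304946899414) (array([ 591.5, -234.7]), array([111.6,  48.5]), 33.70725631713867)
213.15304946899414 [-0.83721273 -0.54687736  0.        ]
1 [-22.0, 28.0, 97.0, -0.0, 55.0, 35.0]
1 [-12.0, 23.0, 103.0, -0.0, 54.0, 85.0]
-1 [-22.0, 28.0, 97.0, -0.0, 55.0, -145.0]
-1 [-12.0, 23.0, 103.0, -0.0, 54.0, -95.0]
```

```bash
cat >> act.py <<'E'
def lay(lane,k,h,drop=0.,cap=-1):
    """tool down, holding a horizontal bottle: TCP k from its middle towards the cap, h above its axis"""
    M=R(YAW,90,S);t=np.array([*MX,.0576+h+drop])+ey*lane+cap*ex*k
    env.move_linear(t+[0,0,.1],vel=.12,frame=M);env.wait(.2);print('held',env.observe()['opening'])
    hit=env.move_linear(t,vel=.06,contact_N=6);o=env.observe();print('lay',hit,o['eef_pos']-t,o['opening'])
    env.wait(.2);env.open();env.move_linear(o['eef_pos']+np.array([0,0,.15]),vel=.2)
E
python3 - <<'E'
from act import *
yaw=213.2;a=np.array([np.cos(np.radians(yaw)),np.sin(np.radians(yaw)),0]);k=.016
g=np.array([.594,-.234,.027])+k*a;M=R(yaw,90,1)
env.reach(g+[0,0,.15],M)
print(env.move_linear(g,vel=.1,contact_N=12),env.observe()['eef_pos']-g)
env.gripper_close(strength=45);print(env.observe()['opening'])
env.move_linear(g+[0,0,.12],vel=.1)
lay(-.108,k,.004)
env.reach([.35,-.05,.4],R(YAW,90))
t=snap('top','top3');s=snap('scene','scene3');print(caps(t,1),env.observe()['clock'])
c=t['frame'][130:260,170:360,::-1];cv2.imwrite('pics/c3.png',cv2.resize(c,(760,520),interpolation=cv2.INTER_CUBIC))
E
```

```text
False [ 0.00042878 -0.0002179   0.00064574]
0.04494216622705532
held 0.04523925757728894
lay False [ 2.50579163e-04 -4.84891356e-05  3.46013240e-04] 0.04509275637273951
[(np.int32(84), array([194.6, 233.4]), array([0.429, 0.157, 0.105]), np.float64(0.1109)), (np.int32(84), array([280.5, 237.1]), array([ 0.4218, -0.0581,  0.105 ]), np.float64(0.1104))] 24.0167
```

View pics/c3.png

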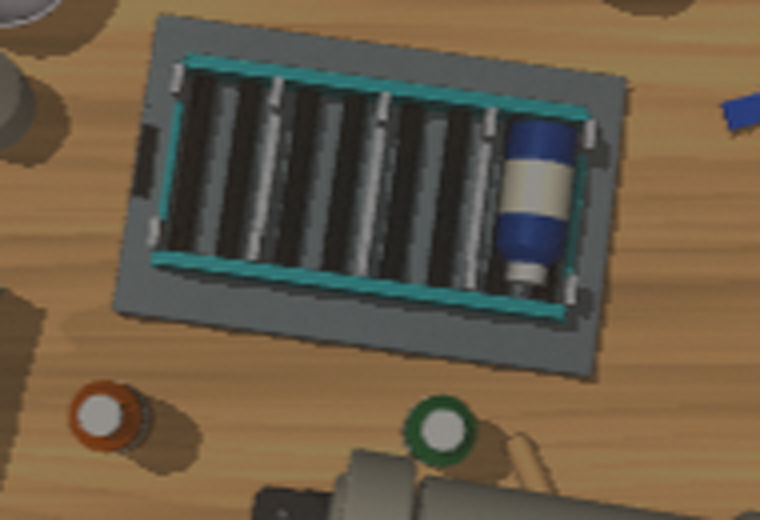

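The blue bottle is seated in the outer lane (crop 540,200). Next is orange, with a deeper and firmer grip and slow linear motion.

```bash
cat >> act.py <<'E'
def pick2(b,off,D,N=60):
    M=R(YAW,25,S);g=np.array([*b,D])-off*M[:,2]
    env.reach(g-.11*M[:,2]+[0,0,.06],M)
    env.move_linear(g-.10*M[:,2],vel=.2)
    hit=env.move_linear(g,vel=.12,contact_N=12)
    env.gripper_close(strength=N);o=env.observe();print('grip',hit,o['opening'],o['clock'])
    env.move_linear(g+[0,0,.14],vel=.12)
def lay2(lane,off,D,drop=0.):
    M=R(YAW,115,S);t=np.array([*MX,.0576+drop])+ey*lane-ex*(D-.0525)-off*M[:,2]
    p0=env.observe()['eef_pos'];up=t+[0,0,.11]
    for i,p in enumerate((47,70,92,115)):
        env.move_linear(p0+(up-p0)*(i+1)/4,vel=.05,frame=R(YAW,p,S));o=env.observe()
        print(p,o['opening'],o['clock'])
        if o['opening']<.04: return False
    env.wait(.2)
    hit=env.move_linear(t,vel=.08,contact_N=6);o=env.observe();print('lay',hit,o['eef_pos']-t,o['opening'])
    env.wait(.2);env.open();env.move_linear(o['eef_pos']+np.array([0,0,.12]),vel=.2);return True
E
python3 - <<'E'
from act import *
pick2((.4297,.1555),.006,.060)
print(lay2(.108,.006,.060))
env.reach([.35,-.05,.4],R(YAW,90))
t=snap('top','top4');s=snap('scene','scene4');print(caps(t,1),env.observe()['clock'])
c=t['frame'][130:260,170:360,::-1];cv2.imwrite('pics/c4.png',cv2.resize(c,(760,520),interpolation=cv2.INTER_CUBIC))
E
```

```text
grip False 0.04501561071272331 27.7333
47 0.04499169799964525 30.0333
70 0.04502197934147737 31.0167
92 0.04524861356777044 32.0
115 0.04476499395298675 32.9833
lay True [-0.00071404  0.00015346  0.00015269] 0.04479021946047222
True
[(np.int32(84), array([280.5, 237.1]), array([ 0.4218, -0.0581,  0.105 ]), np.float64(0.1109))] 37.6667
```

View pics/c4.png

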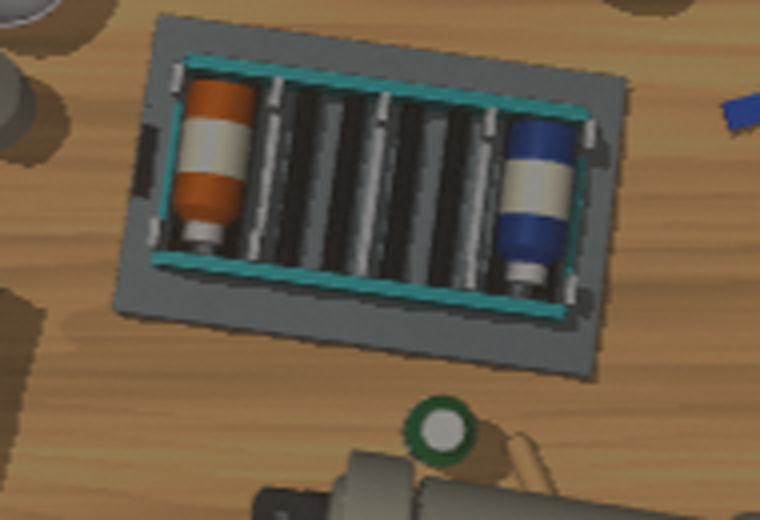

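```bash
python3 - <<'E'
from act import *
pick2((.4218,-.0588),.012,.060)
print(lay2(-.036,.012,.060,drop=.0305))
env.reach([.35,-.05,.4],R(YAW,90))
t=snap('top','top5');s=snap('scene','scene5');print(caps(t,1),env.observe()['clock'],hood(t))
c=t['frame'][130:260,170:360,::-1];c2=s['frame'][140:280,180:360,::-1]
cv2.imwrite('pics/c5.png',np.hstack([cv2.resize(c,(400,300)),cv2.resize(c2,(400,300))]))
E
```

```text
grip False 0.04543714565278083 41.375
47 0.04519762259534288 43.5167
70 0.04515364770882087 44.3417
92 0.04489045138268561 45.1667
115 0.04514622369423366 45.9917
lay False [ 3.87704892e-04 -2.96767173e-05  5.36549862e-04] 0.045261259125781085
True
[] 50.675 ((array([466.6, 403.2]), array([122.1,  15.6]), 77.94318389892578), array([0.4665, 0.4038, 0.1226]))
```

View pics/c5.png

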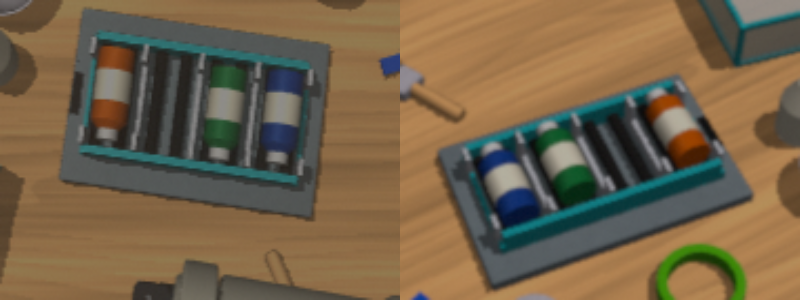

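All three bottles lie in their lanes. Now the hood.

```bash
python3 - <<'E'
from act import *
H=np.array([.4668,.4028]);A=77.9-180
for s in(1,-1): print(s,[np.round(env.inverse_kinematics(p,R(a,90,s))).tolist() for p,a in(([*H,.2],A),([*MX,.3],MY-90))])
s=min((1,-1),key=lambda s:abs(env.inverse_kinematics([*H,.2],R(A,90,s))[5]))
M=R(A,90,s)
env.reach([*H,.22],M)
print(env.move_linear([*H,.112],vel=.12,contact_N=10))
env.gripper_close(strength=60);o=env.observe();print(o['opening'],o['eef_pos'])
env.move_linear([*H,.26],vel=.12);print(env.observe()['wrist_force'])
env.move_linear([*MX,.27],vel=.12,frame=R(MY-90,90,s));env.wait(.3)
hit=env.move_linear([*MX,.152],vel=.08,contact_N=8);o=env.observe();print(hit,o['eef_pos'],o['wrist_force'],o['opening'])
if not hit:
    hit=env.move_linear([*MX,.128],vel=.03,contact_N=8);o=env.observe();print(hit,o['eef_pos'],o['wrist_force'])
print(o['clock'])
f=snap('scene','scene6');cv2.imwrite('pics/c6.png',cv2.resize(f['frame'][90:300,130:410,::-1],(800,600)))
E
```

```text
1 [[41.0, 21.0, 97.0, -0.0, 62.0, 53.0], [-2.0, 13.0, 94.0, -0.0, 72.0, 6.0]]AttributeError: 'NoneType' object has no attribute 'rint'

The above exception was the direct cause of the following exception:

Traceback (most recent call last):
TypeError: loop of ufunc does not support argument 0 of type NoneType which has no callable rint method
```

```bash
python3 - <<'E'
from act import *
H=np.array([.4668,.4028]);A=77.9-180;s=1
M=R(A,90,s)
env.reach([*H,.22],M)
print(env.move_linear([*H,.112],vel=.12,contact_N=10))
env.gripper_close(strength=60);o=env.observe();print(o['opening'],o['eef_pos'])
env.move_linear([*H,.26],vel=.12);print(env.observe()['wrist_force'])
env.move_linear([*MX,.27],vel=.12,frame=R(MY-90,90,s));env.wait(.3)
hit=env.move_linear([*MX,.152],vel=.08,contact_N=8);o=env.observe();print(hit,o['eef_pos'],o['wrist_force'],o['opening'])
if not hit:
    hit=env.move_linear([*MX,.128],vel=.03,contact_N=8);o=env.observe();print(hit,o['eef_pos'],o['wrist_force'])
print(o['clock'])
f=snap('scene','scene6');cv2.imwrite('pics/c6.png',cv2.resize(f['frame'][90:300,130:410,::-1],(800,600)))
E
```

```text
False
0.01566191437637522 [0.46669654 0.4028041  0.11196825]
[-0.28432116 -0.20107668 -6.63262326]
False [ 0.58478125 -0.01389349  0.15255805] [-0.02543271  0.50025978 -6.26545248] 0.015623695448692076
True [ 0.5841588 -0.0139405  0.1319357] [-0.5774914   0.57853193  4.62588399]
62.3917
```

View pics/c6.png

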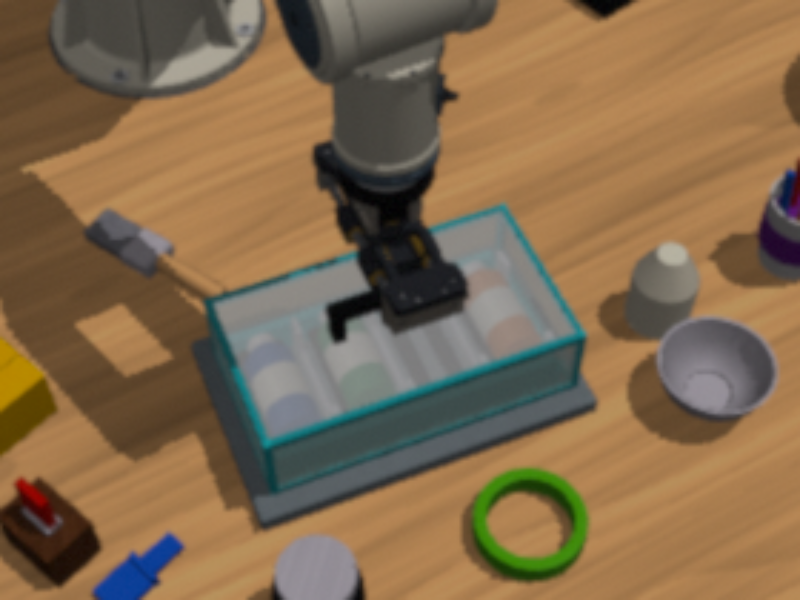

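The hood is home: it made contact at TCP z 0.132, as expected. Release it, then inspect the key and slot with the wrist camera.

```bash
cat >> h.py <<'E'
def wray(f,u,v):
    K=f['intrinsics'];E=f['extrinsics'];Rm=E[:3,:3];o=-Rm.T@E[:3,3]
    x,y=(u-K[0,2])/K[0,0],(v-K[1,2])/K[1,1];r=np.hypot(x,y)+1e-12;s=np.sin(r)/r
    return o,Rm.T@np.array([x*s,-y*s,-np.cos(r)])
def wpt(f,u,v,z):
    o,d=wray(f,u,v);return o+d*(z-o[2])/d[2]
def wcloud(f):
    K=f['intrinsics'];E=f['extrinsics'];d=f['depth'].astype(float);v,u=np.mgrid[:d.shape[0],:d.shape[1]]
    x,y=(u-K[0,2])/K[0,0],(v-K[1,2])/K[1,1];r=np.hypot(x,y)+1e-12;s=np.tan(r)/r
    p=(np.stack([x*s*d,-y*s*d,-d],-1)-E[:3,3])@E[:3,:3];p[(d<=0)|(r>1.4)]=np.nan;return p
E
python3 - <<'E'
from act import *
env.open();o=env.observe();env.move_linear(o['eef_pos']+[0,0,.12],vel=.2)
env.reach([.56,-.33,.26],R(-97,90))
a=snap('wrist','w1')
env.reach([.44,-.345,.24],R(-97,90))
b=snap('wrist','w2');t=snap('top','top7');print(hood(t) if 0 else '',env.observe()['clock'])
print(a['intrinsics'].round(1).tolist(),a['extrinsics'].round(3).tolist())
P=cloud(t);h=hsv(t);m=(h[...,2]<70)&(P[...,2]>.125)&(P[...,2]<.155)&(abs(P[...,0]-.58)<.1)&(abs(P[...,1])<.1)
for k in comps(m): print('handle',k[0],np.nanmean(P[k[1]],axis=0),rect(t,k[1],.142))
cv2.imwrite('pics/w12.png',np.hstack([cv2.resize(x['frame'][:,:,::-1],(400,300),interpolation=cv2.INTER_AREA) for x in(a,b)]))
E
```

```text
66.2917
[[297.3, 0.0, 252.1], [0.0, 297.3, 200.9], [0.0, 0.0, 1.0]] [[0.993, -0.122, 0.001, -0.596], [0.117, 0.957, -0.265, 0.287], [0.032, 0.263, 0.964, -0.347], [0.0, 0.0, 0.0, 1.0]]
handle 331 [ 0.58321749 -0.01012948  0.14215373] (array([583.2, -10.5]), array([117.3,  17.4]), 82.78455352783203)
```

View pics/w12.png

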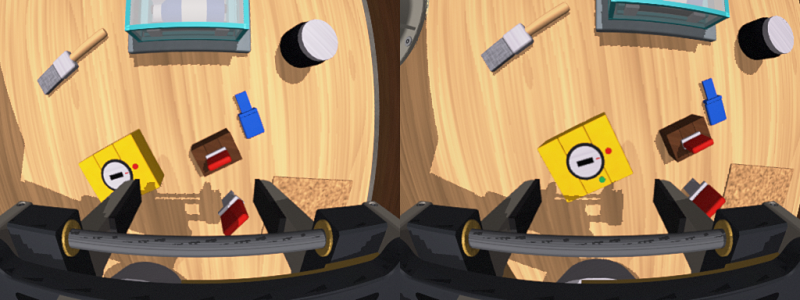

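```bash
cat >> h.py <<'E'
def wrect(f,m,z):
    c=max(cv2.findContours(m.astype(np.uint8),cv2.RETR_EXTERNAL,cv2.CHAIN_APPROX_NONE)[0],key=cv2.contourArea)[:,0]
    p=np.array([wpt(f,u,v,z)[:2] for u,v in c],np.float32)*1000;c,s,a=cv2.minAreaRect(p)
    if s[0]<s[1]: s=s[::-1];a+=90
    return np.array(c).round(1),np.array(s).round(1),round((a+90)%180-90,1)
def near(P,x,y,r,lo,hi): return (np.hypot(P[...,0]-x,P[...,1]-y)<r)&(P[...,2]>lo)&(P[...,2]<hi)
def keyslot(f,zk=.098):
    P=wcloud(f);h=hsv(f);out={}
    rotor=near(P,.42,-.366,.03,.045,.08)
    for nm,m,z in(('disk',rotor&(h[...,1]<60)&(h[...,2]>110),.062),('slot',near(P,.42,-.366,.018,-.1,.08)&(h[...,2]<75),.062),
        ('head',near(P,.589,-.353,.035,zk-.005,zk+.006)&((h[...,0]<8)|(h[...,0]>172))&(h[...,1]>130),zk),
        ('redot',near(P,.42,-.366,.06,.04,.08)&((h[...,0]<8)|(h[...,0]>172))&(h[...,1]>130),.06),
        ('grdot',near(P,.42,-.366,.06,.04,.08)&(h[...,0]>45)&(h[...,0]<75)&(h[...,1]>130),.06)):
        k=comps(m,8)
        if k:
            b=max(k,key=lambda t:t[0]);out[nm]=(b[0],b[2].round(1),wrect(f,b[1],z),np.nanmedian(P[b[1]],axis=0).round(4))
    return out
E
python3 - <<'E'
from h import *
fs=[dict(np.load(n+'.npz')) for n in('w1','w2')]
for f in fs:
    for k,v in keyslot(f).items(): print(k,v)
# two-view heights of red head top & rotor disk
for nm in('disk','head'):
    r=[wray(f,*keyslot(f)[nm][1]) for f in fs]
    A=np.c_[r[0][1],-r[1][1]];l=np.linalg.lstsq(A,r[1][0]-r[0][0],rcond=None)[0];print(nm,r[0][0]+l[0]*r[0][1],r[1][0]+l[1]*r[1][1])
cv2.imwrite('pics/w12c.png',np.hstack([cv2.resize(fs[0]['frame'][150:250,230:330,::-1],(400,400)),cv2.resize(fs[1]['frame'][150:250,190:290,::-1],(400,400))]))
E
```

```text
disk (np.int32(754), array([147.7, 222.9]), (array([ 418.6, -363. ]), array([48.8, 41.9]), 26.0), array([ 0.4185, -0.3618,  0.0624]))
slot (np.int32(86), array([148.7, 224.9]), (array([ 420.2, -366.5]), array([23.1,  7.2]), 11.3), array([ 0.4206, -0.3662,  0.0626]))
head (np.int32(274), array([280.9, 207.7]), (array([ 589.3, -352.4]), array([34.2, 10.4]), 20.8), array([ 0.5898, -0.3524,  0.098 ]))
redot (np.int32(37), array([172.8, 212.8]), (array([ 455.9, -354.4]), array([8.1, 7.9]), -54.2), array([ 0.4564, -0.3539,  0.0618]))
disk (np.int32(1181), array([236.6, 206.5]), (array([ 419.9, -366.2]), array([47.8, 47.3]), -6.9), array([ 0.4202, -0.3653,  0.0624]))
slot (np.int32(122), array([236.6, 207. ]), (array([ 420.2, -366.4]), array([23. ,  7.4]), 9.4), array([ 0.4203, -0.3663,  0.0627]))
head (np.int32(263), array([386.4, 186.5]), (array([ 587.4, -352.7]), array([36.2, 11.1]), 18.7), array([ 0.5875, -0.3532,  0.098 ]))
redot (np.int32(41), array([266. , 192.8]), (array([ 455.9, -354.5]), array([7.1, 6.9]), 83.5), array([ 0.4558, -0.3538,  0.0615]))
grdot (np.int32(46), array([258.3, 229.6]), (array([ 441.7, -398.3]), array([8.8, 7.8]), -53.7), array([ 0.4418, -0.3975,  0.062 ]))
disk [ 0.42032803 -0.36293805  0.06392199] [ 0.42046598 -0.36507016  0.06452413]
head [ 0.59009444 -0.35442983  0.09132988] [ 0.5901383  -0.35502847  0.0915184 ]
```

View pics/w12c.png

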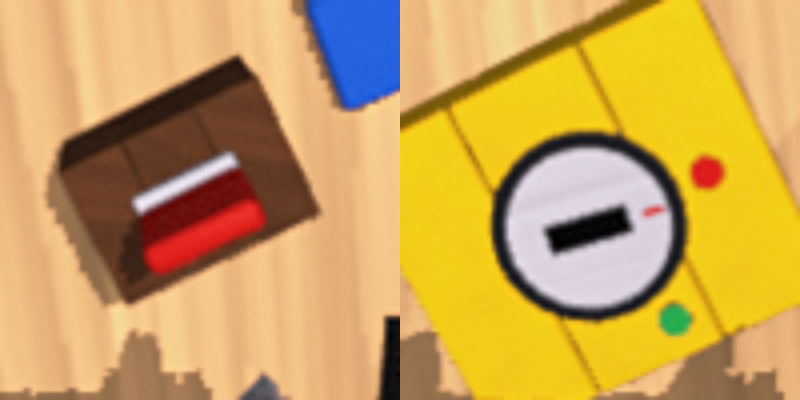

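The slot is at (0.4202, -0.3664), yaw about 10°. The key head is at about (0.5885, -0.3525), yaw about 20°, top z 0.098. I'll take one centred view of the key before grasping it.

```bash
python3 - <<'E'
from act import *
env.reach([.609,-.332,.24],R(-97,90));f=snap('wrist','w3')
k=keyslot(f)
for n in('head',): print(n,k.get(n))
env.reach([.585,-.375,.22],R(-20,90));f2=snap('wrist','w4');print(keyslot(f2).get('head'))
for s in(1,-1): print(s,[None if (q:=env.inverse_kinematics(p,R(a,90,s))) is None else np.round(q).tolist() for p,a in(([.5885,-.3525,.2],20),([.42,-.366,.15],10),([.42,-.366,.1],-65))])
E
```

```text
head (np.int32(325), array([237.2, 216.1]), (array([ 590.2, -352.3]), array([35.7, 10.6]), 20.9), array([ 0.5905, -0.3525,  0.0978]))
(np.int32(364), array([274.7, 195.2]), (array([ 588. , -353.8]), array([35.6, 10.2]), 18.8), array([ 0.5874, -0.3539,  0.0979]))
1 [[-31.0, 27.0, 87.0, 0.0, 65.0, -141.0], [-41.0, 20.0, 106.0, 0.0, 54.0, -141.0], [-41.0, 24.0, 108.0, -0.0, 48.0, -66.0]]
-1 [[-31.0, 27.0, 87.0, 0.0, 65.0, 39.0], [-41.0, 20.0, 106.0, 0.0, 54.0, 39.0], [-41.0, 24.0, 108.0, -0.0, 48.0, 114.0]]
```

```bash
python3 - <<'E'
from act import *
s=-1;K=np.array([.5891,-.353]);M=R(20,90,s)
env.reach([*K,.18],M)
print(env.move_linear([*K,.079],vel=.1,contact_N=6))
env.gripper_close(strength=30);o=env.observe();print(o['opening'],o['eef_pos'],o['wrist_force'])
env.move_linear([*K,.18],vel=.08);print(env.observe()['opening'],env.observe()['wrist_force'])
L=np.array([.4202,-.3664])
env.move_linear([*L,.18],vel=.12,frame=R(10,90,s));env.wait(.3)
hit=env.move_linear([*L,.129],vel=.05,contact_N=4);o=env.observe();print('pre',hit,o['eef_pos'],o['wrist_force'],o['clock'])
if not hit:
    hit=env.move_linear([*L,.089],vel=.03,contact_N=5);o=env.observe();print('in',hit,o['eef_pos'],o['wrist_force'],o['moment'],o['opening'])
f=snap('wrist','w5');cv2.imwrite('pics/w5s.png',f['frame'][:,:,::-1])
E
```

```text
False
0.009752090241940363 [ 0.58910026 -0.35302207  0.078993  ] [-0.71436682 -0.01545007 -0.89788411]
0.009759754869614314 [ 0.57597364 -1.09416136 -0.82302463]
pre False [ 0.42037684 -0.36657157  0.12930229] [-0.43069879  0.09227688 -0.00116938] 77.3083
in True [ 0.42012232 -0.36632752  0.09086231] [-1.14010696  2.01783901  7.45528605] [ 0.19805128  0.18727895 -0.0171378 ] 0.009733339366652766
```

The key is fully in: collar contact came at z 0.0909, with 0.091 expected. Now turn it clockwise.

```bash
python3 - <<'E'
from act import *
s=-1;L=np.array([.4201,-.3664]);env.wait(.3)
for a in list(range(0,-51,-10))+[-54,-58,-61,-64,-66]:
    env.reach([*L,.0912],R(a,90,s));env.wait(.1);o=env.observe();print(a,o['moment'].round(3),o['wrist_force'].round(1),round(o['opening'],4))
    if a<-52 and abs(o['moment'][2])>.35: break
env.wait(.3);env.open();env.move_linear([*L,.2],vel=.1);
env.reach([.44,-.345,.26],R(-97,90,1));f=snap('wrist','w6');t=snap('top','top8');print(env.observe()['clock'])
h=hsv(f);P=wcloud(f)
m=near(P,.42,-.366,.03,.1,.122)&((h[...,0]<8)|(h[...,0]>172))&(h[...,1]>130)
for k in comps(m,8): print('head',k[0],wrect(f,k[1],.11),np.nanmedian(P[k[1]],axis=0))
cv2.imwrite('pics/w6c.png',np.hstack([cv2.resize(f['frame'][150:250,190:290,::-1],(400,400)),cv2.resize(t['frame'][100:280,180:360,::-1],(400,400))]))
E
```

```text
0 [0.554 0.    0.061] [-0.   1.8  0.5] 0.01
-10 [ 1.141 -0.131  0.003] [1.2 5.1 1.6] 0.0099
-20 [ 1.199 -0.167  0.046] [0.8 5.4 1. ] 0.0094
-30 [ 1.237 -0.153  0.058] [0.4 5.5 1.5] 0.0096
-40 [ 1.176 -0.189  0.007] [0.7 5.1 2.2] 0.01
-50 [ 1.19  -0.251  0.071] [1.1 5.5 0.7] 0.0095
-54 [ 1.289 -0.22  -0.022] [0.8 5.6 1.2] 0.0097
-58 [ 1.185 -0.304  0.024] [1.6 5.9 0.9] 0.01
-61 [ 1.128 -0.386  0.014] [ 2.4  4.5 -0.1] 0.0097
-64 [ 1.169 -0.426  0.03 ] [ 2.   5.  -0.3] 0.0096
-66 [ 1.179 -0.403  0.045] [ 1.2  5.9 -0.1] 0.0097
88.0083
head 326 (array([ 421.4, -364.1]), array([35.9, 11.4]), -65.4) [ 0.42102714 -0.36416074  0.10975118]
```

View pics/w6c.png

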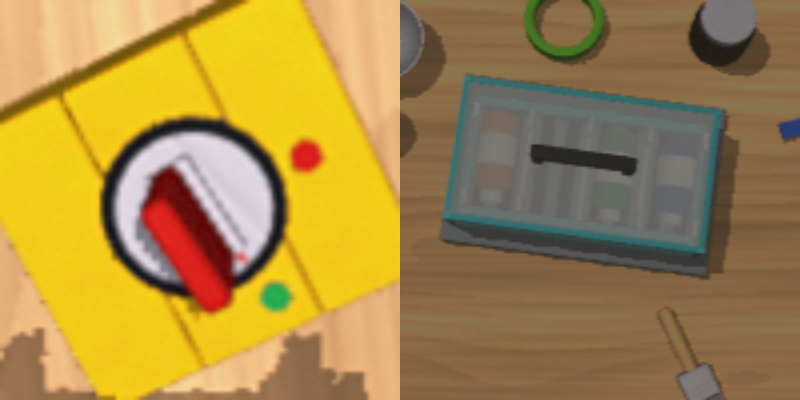

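The pointer sits at the green dot, about 71° (1.24 rad) from the red one. The key head top is at 0.110, so the key is fully in. The hood handle top is at 0.142, so the hood is home, and the robot is clear. Handing in.

```bash
python3 -c "
from station import env
print(env.job_done(),env.observe()['clock'])"
```

```text
the job is handed in; nothing more can be done
the job is handed in; nothing more can be done
```

I handed the job in at about 88 s on the robot clock, but the call returned no verdict: all three bottles (blue, orange and green; purple was absent) lie in their own lanes, the hood is fully home, and the key is fully in and turned to the green dot; on the first try I dropped the blue bottle and it knocked over the blue decoy key, which is not on the list of things to leave alone.

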